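# Set the slant of a seal carver's rocking bed with a pendulum gauge

## Task

Fit the angle gauge's square-bored foot fully down onto the square post of the rocking carving bed, with the dial facing along the bed's axle (either face forward). Then, holding the gauge by its grip, rock the bed over with it until the swinging black pointer settles on the red mark, and finish still holding it there: do not let go, the bed is sprung and would rock back. Leave everything else on the table where it is.

Things in the scene. Friction and masses are not known exactly. Their poses are not given: they have to be found in the camera images.
- gauge: the loose angle gauge, 0.3 to 0.53 kg, standing upright, turned any way, 170 mm tall: dark steel foot 44 x 44 x 33 mm, white round dial 88 mm across and 10 mm thick (centre 84 mm up), wooden grip on top. Origin at the centre of the foot's underside, z up, x along the dial's normal. Both dial faces are alike
- gauge_grip (a point): centre of the gauge's dark wooden grip, 150 mm above the foot's underside; the grip is 26 x 26 mm in section, square with the gauge's x and y, from 126 to 170 mm up; the dial's rim ends 22 mm below this point; axes as the gauge's
- gauge_bore (a point): centre of the bore's mouth, in the foot's underside; axes as the gauge's. The square bore, 20 x 20 mm and 26 mm deep, opens downwards; its sides are square with x and y
- pointer (a joint): angle of the black pendulum pointer on the dial, rad about the gauge's x axis; the pointer hangs plumb from the dial's centre and swings freely (settles in about a second), so it reads 0 when the gauge is upright and minus the gauge's tilt about its own x axis
- mark (a joint): angle of the red mark on the dial's lower rim, rad, measured as the pointer's; 0 is straight below the dial's centre. Set between 0.16 and 0.40 and stiff; the pointer is on the mark when both joints read the same
- pointer_tip (a point): tip of the pointer, 32 mm from the dial's centre; its axes turn with the pointer
- mark_line (a point): point 32 mm from the dial's centre on the line of the red mark; its axes turn with the mark, so they are parallel with the pointer's when it is on the mark
- tenon_root (a point): centre of the foot of the bed's square steel post, level with the bed's wooden top, about 78 mm above the table. The post is 18 x 18 mm, 23 mm tall, its last 6 mm tapering to 11 mm; square with this point's x and y, z along the post (tilts with the bed). A fitted gauge's bore mouth is here. A clamped green stone 39 mm from the post towards -x stands 19 mm above the bed's top
- axle (a point): point on the bed's axle, straight below the post, 28 mm under the bed's top and 50 mm above the table; the axle runs along this point's x (fixed, level)
- bed (a joint): tilt of the bed about the axle's x axis, rad, 0 level, from -0.5 to 0.5. A spring of about 1.2 N m per rad returns it to level, so holding it at the gauge's grip takes up to about 3 N sideways
- bottle: small clear bottle with a green cap, 48 mm across, 120 mm tall; origin at its underside; leave alone
- knife_tray: dark steel tray of carving knives, 250 x 120 x 30 mm; origin under its centre, x along its length; leave alone
- knife: one loose carving knife with a bamboo-coloured handle, 180 mm long, 10 mm thick, lying along its x; leave alone
- ink_pad: black tray with a red and a black ink well, 143 x 123 x 24 mm; origin under its centre; leave alone
- case: black rounded spectacle case, 190 x 140 x 54 mm; origin under its centre; leave alone
- wood_block: dark wooden block, 170 x 50 x 22 mm; origin under its centre; leave alone
- stopper: cork stopper, 28 mm across, 25 mm tall; origin under its centre; leave alone
- stone: green seal stone blank, 60 x 25 x 25 mm, lying; origin under its centre; leave alone

How it is judged (in metres and radians):
On the way, in this order (a step that is already met when the one before it is completed fails the run):
1. the gauge's foot is fully down on the post with the dial facing along the axle, the pointer not yet on the mark (distance between gauge_bore and tenon_root below 0.006 m and angle between the z axis of gauge_bore and the z axis of tenon_root, either way round below 0.12 rad and angle between the x axis of gauge_bore and the x axis of tenon_root, either way round below 0.2 rad and not (angle between the z axis of pointer_tip and the z axis of mark_line, either way round below 0.06 rad)), for 0.1 s.
2. the bed is rocked with the held gauge until the pointer has settled on the mark (distance between gauge_bore and tenon_root below 0.006 m and angle between the z axis of gauge_bore and the z axis of tenon_root, either way round below 0.12 rad and angle between the x axis of gauge_bore and the x axis of tenon_root, either way round below 0.2 rad and angle between the z axis of pointer_tip and the z axis of mark_line, either way round below 0.06 rad and contact force between the fingers and gauge above 1 N and (value of joint bed above 0.08 rad or value of joint bed below -0.08 rad) and velocity of joint pointer between -0.4 and 0.4 rad/s), for 0.4 s.
At the end, for the whole second after the job is handed in: Gauge fully down on the post (bore mouth within 6 mm of its root, along it within 0.12 rad, dial normal along the axle within 0.2), bed rocked at least 0.08 rad, pointer within 0.06 rad of the red mark and slower than 0.4 rad/s, fingers still on the gauge with over 1 N (all of step 2); the arm keeps its last pose, push and grip.
It fails at once if any of the other things on the table is pushed more than 25 mm from its place (distance of any of bottle, knife_tray, knife, ink_pad, case, wood_block, stopper, stone from where it was at the start of the episode above 0.025 m).
It also fails if it takes over 51 s, if anything falls off the work surface, if the arm or the gripper's body presses on something with over 40 N, if the wrist force passes 120 N, or if a joint passes its speed limit or range.

## Robot

A 6-joint arm with a two-finger parallel gripper is mounted at the origin on the work surface. World frame = base frame: x ahead of the robot, y to its left, z up, the work surface at z = 0. Lengths are in mm, angles in rad, forces in N, time in s.
With the tool pointing down it reaches from about 275 to 1000 mm from the base axis. Payload 8.4 kg.
Tool frame: the origin (TCP) lies midway between the tips of the shut fingers; the grasp point (between the pads) lies 19 mm behind it; z points along the fingers, y is the line along which they close (so a half turn about z gives the same grasp; the last joint's range is limited). The gripper opens to 85 mm and grips with 20 to 120 N. Pads are 22 mm wide; open, the fingers measure 114 mm over their backs; the gripper's body (76 mm by 85 mm) begins 54 mm behind the grasp point. The pads swing forward as they close: fully open they stand 13 mm farther back than shut.
Start: joints at [1.301, 0.353, 1.633, -0, 1.155, -0.002], TCP at [165.38, 602.725, 231.281] pointing down, gripper open.
Joint ranges: [-2.63, 2.63], [-0.92, 2.1], [0.06, 2.66], [-1.3, 4.44], [0, 2.69], [-3.02, 3.02]. Speed limits (rad/s): [2.22, 2.22, 2.79, 3.14, 3.14, 3.14].

## Interface

Orientations are given as [roll, pitch, yaw] about the fixed x, y, z axes, in that order (R = Rz(yaw) Ry(pitch) Rx(roll)).
In Python, from rig import r gives the robot as it stands.
- The arm moves only by the shell command python3 -m inch 'ROWS' [OPENING] [FORCE]. ROWS is JSON, a list that holds one entry, the list of rows, each a list of 6 numbers: the shift along the tool's x, y, z scaled (see below), then the turn, a rotation vector about the tool's x, y, z scaled (see below). In form: [[[tx, ty, tz, wx, wy, wz], ...]]. A call has 1 to 8 rows; each row is the pose to reach, as a shift and turn from the pose commanded when the call began, along the tool's axes at that moment, turning the shorter way round; what a row does not reach only later rows make up. The controller multiplies each number of a shift by 20 cm and each number of a turn by pi rad. A row lasts 1/12 s, in which the tool goes at most 41.7 mm and 7.16 degrees, less where a joint would pass 70% of its speed; a pose out of reach is approached as far as the arm can. A call with a number of a shift or a turn outside -1 to 1 is refused whole. A call with a gripper value outside its range is refused whole. OPENING is the gripper's target within -1 to 1 (fully open at 1, half-way at 0, shut at -1), set as the call begins (- or left out, the last holds). The fingers move at their own pace and stop on an object; FORCE is the grip in N (left out, the last holds). Time passes only in rows, so rows that repeat a pose let the fingers close. It gives the time, the measured TCP pose, the force, the opening and the grip force at its end, in the units of the state.
- r.sense(): the state, without advancing time (a new reading comes with each control period).
- r.grab_frame(name): name is "side" or "top"; returns the picture (480x640x3 uint8, red, green, blue); there is no depth.
- r.camera_info(name): a dict with "K" (3x3 intrinsics, pixels), "rvec" (rotation vector, rad) and "tvec" (3), from world to camera coordinates, as OpenCV has them. Camera axes: x right, y down, z forward; pixel columns grow to the right and rows downward; lengths in mm; the calibration is good to about 2 mm. A picture is of the moment at which its call begins. camera_info takes no time and is no camera call.
- r.sign_off(): hands the job in; it is judged then, once.
The state is a dict: "clock": time; "qpos": joint angles; "qvel": joint speeds; "joint_efforts": joint torques, N m; "eef_pos": TCP position; "tcp_rot": TCP orientation; "contact_force": force on the tool from outside, world axes, zero at the start; "wrist_torque": the same for the moment, N m; "opening": opening from 0.0 (shut) to 1.0 (fully open); "grasp_force": force on a finger pad.
Only numpy, scipy, OpenCV 4.12 (cv2) and the standard library are available. Lean on these libraries where they do the work, as an engineer would, in place of code of your own. Each camera call takes 0.05 s, during which the arm holds its last target. There are 200 camera calls.

## Working session

There is one attempt and no reset: what is moved stays moved. The work goes in short steps, Python scripts to look and compute and a shell command to move; the robot and the scene stay as the last step left them, time stands still between calls to the robot, and variables do not carry over. Pictures are saved under pics/ and viewed, at most 10 in all, crops included, and the job is handed in when it is done.

```bash
mkdir -p pics; ls; python3 - <<'E'
from rig import r
import cv2
for n in("side","top"):
    i=r.camera_info(n);print(n,i)
    cv2.imwrite(f"pics/{n}0.png",r.grab_frame(n)[:,:,::-1])
print(r.sense())
E
```

```text
pics
side {'K': array([[484.21978912,   0.        , 324.01671126],
       [  0.        , 484.21978912, 235.83773846],
       [  0.        ,   0.        ,   1.        ]]), 'rvec': array([ 2.06278718, -0.68482538,  0.37460801]), 'tvec': array([-434.27185112,  286.18862289, 1128.84813834])}
top {'K': array([[468.49589803,   0.        , 314.27457618],
       [  0.        , 468.49589803, 240.320943  ],
       [  0.        ,   0.        ,   1.        ]]), 'rvec': array([ 2.10221797, -2.11553866,  0.18638092]), 'tvec': array([   7.75681433,  565.33994657, 1200.67276819])}
{'clock': 0.1, 'qpos': array([ 1.30058954e+00,  3.53576462e-01,  1.63405396e+00,  3.27445264e-05,
        1.15520038e+00, -2.42890526e-03]), 'qvel': array([-1.06830828e-03, -5.94367083e-04, -3.41104799e-03, -1.50107546e-05,
        2.20963017e-04,  6.15497905e-04]), 'joint_efforts': array([-1.83245516e-03, -6.06361413e+01, -3.42819536e+01, -5.84434201e-05,
        4.04788821e-03,  9.50271840e-06]), 'eef_pos': array([165.26258605, 602.31514438, 230.64075201]), 'tcp_rot': array([-3.14035458e+00, -3.29480466e-05,  2.87380151e+00]), 'contact_force': array([0.28677768, 0.47460789, 0.1844878 ]), 'wrist_torque': array([0.03088504, 0.00669632, 0.03693978]), 'grasp_force': 0.0, 'opening': 1.0043867198525223}
```

View pics/side0.png

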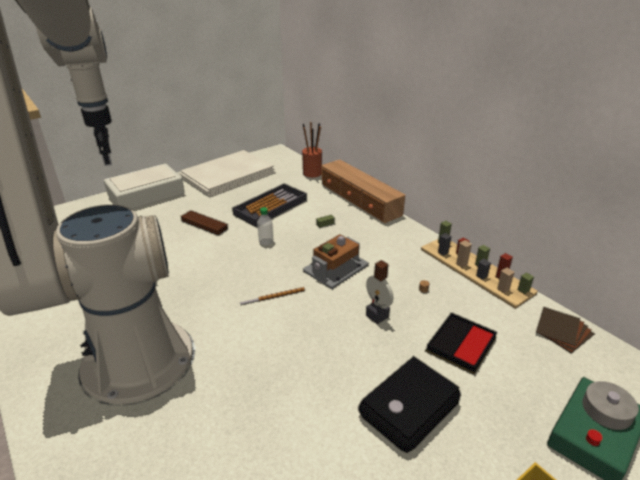

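View pics/top0.png

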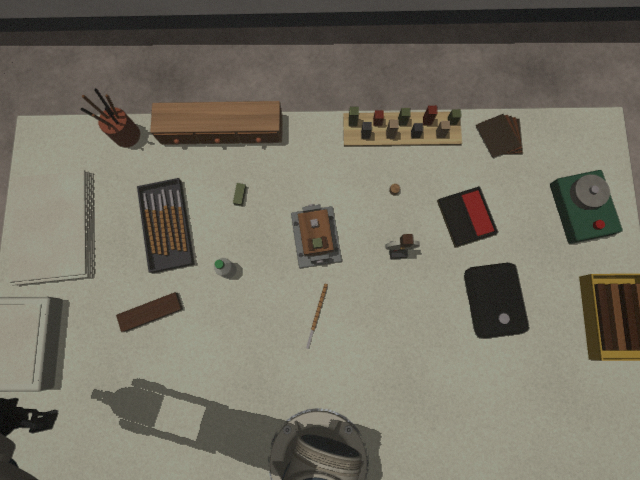

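The gauge is at about (403,245) in the top view and (380,295) in the side view. The bed is at about (316,238) top and (336,257) side. Next I'll enlarge both.

```bash
python3 - <<'E'
import cv2,numpy as np
t=cv2.imread("pics/top0.png")[195:275,285:435]; s=cv2.imread("pics/side0.png")[228:328,295:400]
a=cv2.resize(t,None,fx=5,fy=5,interpolation=cv2.INTER_CUBIC)[:, :750]
cv2.imwrite("pics/c1.png",a)
b=cv2.resize(s,None,fx=6,fy=6,interpolation=cv2.INTER_CUBIC)
cv2.imwrite("pics/c2.png",b)
E
```

```text
(no output)
```

View pics/c1.png

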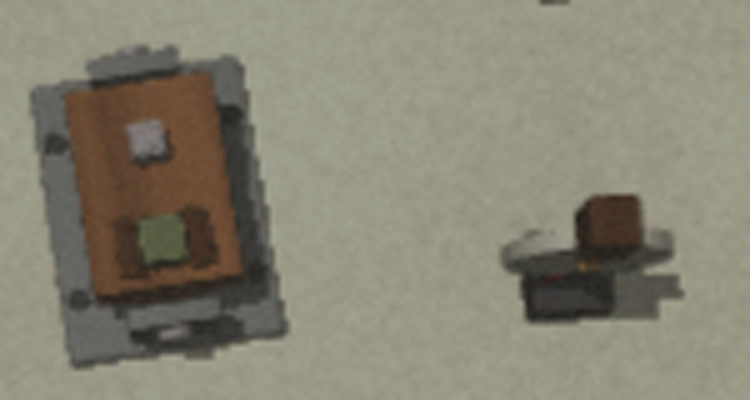

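View pics/c2.png

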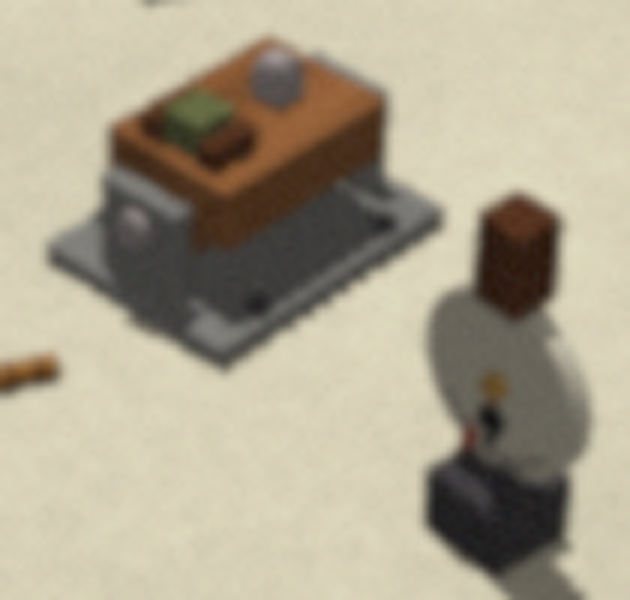

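The post top, stone and grip top show clearly in both crops. In the side view, the red mark is just left of the pointer. Now I'll triangulate.

```bash
cat > h.py <<'E'
import numpy as np,cv2
from rig import r
I={n:r.camera_info(n) for n in("side","top")}
def ray(n,p):
    R=cv2.Rodrigues(I[n]["rvec"])[0]; d=R.T@np.linalg.inv(I[n]["K"])@[*p,1.]
    return -R.T@I[n]["tvec"], d/np.linalg.norm(d)
def onz(n,p,z):
    c,d=ray(n,p); return c+d*(z-c[2])/d[2]
def onpl(n,p,q,nn):
    c,d=ray(n,p); return c+d*(np.dot(np.subtract(q,c),nn)/np.dot(d,nn))
def tri(a,b):
    (c,d),(e,f)=ray("side",a),ray("top",b)
    t=np.linalg.lstsq(np.c_[d,-f],e-c,rcond=None)[0]
    p,q=c+t[0]*d,e+t[1]*f; return (p+q)/2,np.linalg.norm(p-q)
def proj(n,P): return cv2.projectPoints(np.float64(P).reshape(-1,3),I[n]["rvec"],I[n]["tvec"],I[n]["K"],None)[0][:,0]
E
python3 - <<'E'
from h import *
np.set_printoptions(precision=1,suppress=True)
T=lambda x,y:(285+(x-2)/5,195+(y-2)/5); S=lambda x,y:(295+(x-2.5)/6,228+(y-2.5)/6)
print("cams",ray("side",(320,240))[0],ray("top",(320,240))[0])
print("post top",onz("top",T(148,137),101),onz("side",S(277,58),101),tri(S(277,58),T(148,137)))
print("stone",onz("top",T(164,239),97))
ang=lambda a,b:np.degrees(np.arctan2(*(b-a)[[1,0]]))
c=[onz("top",T(*p),78) for p in[(98,298),(67,95),(209,75),(243,275)]]
print("bed corners",c,ang(c[0],c[1]),ang(c[3],c[2]),ang(c[0],c[3]),ang(c[1],c[2]))
print("grip",onz("top",T(617,222),170),onz("side",S(519,213),170),tri(S(519,213),T(617,222)))
print("dial",ang(onz("top",T(503,253),84),onz("top",T(672,243),84)))
g=[onz("side",S(*p),170) for p in[(483,210),(517,196),(558,208),(518,231)]]
print("gripcorners",ang(g[0],g[1]),ang(g[3],g[2]),ang(g[1],g[2]),ang(g[0],g[3]))
f=[onz("top",T(*p),0) for p in[(527,321),(613,315)]];print("footedge",ang(*f),f)
E
```

```text
cams [-127.  -889.8  858.4] [ 319.9  -20.5 1287.8]
post top [605.    3.3 101. ] [603.4   2.3 101. ] (array([604.9,   3.5,  99.9]), np.float64(0.8559779929972339))
stone [551.6  -4.7  97. ]
bed corners [array([524.1,  30.3,  78. ]), array([634. ,  46.8,  78. ]), array([644.2, -29. ,  78. ]), array([535.7, -45.8,  78. ])] 8.559756282891133 8.80724277305113 -81.30642237951702 -82.28280212103307
grip [ 544.  -225.4  170. ] [ 544.3 -224.7  170. ] (array([ 543.8, -225.3,  170.6]), np.float64(0.09466690775411253))
dial -87.01886508002251
gripcorners -3.4897313894931323 4.530022696591065 -64.19534419698019 -84.70148426541806
footedge -86.39136167272025 [array([ 522.5, -204.4,    0. ]), array([ 525.5, -252.1,    0. ])]
```

```bash
cat >> h.py <<'E'
from scipy.spatial.transform import Rotation as Ro
np.set_printoptions(precision=4,suppress=True)
def go(P,rot):
    "scaled shift+turn from the present pose to P (mm), rot (Rotation)"
    s=r.sense(); A=Ro.from_euler("xyz",s["tcp_rot"])
    print(A.inv().apply(np.subtract(P,s["eef_pos"]))/200,(A.inv()*rot).as_rotvec()/np.pi,
      "pos",s["eef_pos"],"F",s["contact_force"],"open",s["opening"],s["grasp_force"],"t",s["clock"])
def down(yaw,tilt=0):
    "tool down, its y along y of a frame at yaw deg, tilted rad about that frame's x"
    return Ro.from_euler("z",yaw,degrees=True)*Ro.from_rotvec([tilt,0,0])*Ro.from_euler("xyz",[np.pi,0,np.pi])
E
python3 -c "
from h import *
go([544,-226,231],down(3.3))"
```

```text
[-2.9221 -3.4929  0.0024] [-0.0004 -0.0001 -0.1036] pos [165.2626 602.3151 230.6408] F [0.2868 0.4746 0.1845] open 1.0043867198525223 0.0 t 0.1
```

```bash
python3 -m inch '[[[-0.83,-1,0,0,0,-0.1036],[-0.83,-1,0,0,0,-0.1036],[-0.83,-1,0,0,0,-0.1036],[-0.83,-1,0,0,0,-0.1036],[-0.83,-1,0,0,0,-0.1036],[-0.83,-1,0,0,0,-0.1036],[-0.83,-1,0,0,0,-0.1036]]]' 1
python3 -c "
from h import *
go([544,-226,231],down(3.3))"
```

```text
clock: 0.68
eef_pos: [273.2, 361.0, 230.8]
tcp_rot: [-3.139, -0.001, -3.085]
contact_force: [0.5, 0.9, 0.1]
opening: 0.998
grasp_force: 0.0
[-1.1873 -3.0062  0.0069] [-0.0009 -0.0002 -0.0005] pos [273.171  360.9623 230.7577] F [0.4503 0.8506 0.1215] open 0.9980862554655638 0.0 t 0.6833
```

```bash
python3 -m inch '[[[-0.39,-1,0,0,0,0],[-0.39,-1,0,0,0,0],[-0.39,-1,0,0,0,0],[-0.39,-1,0,0,0,0],[-0.39,-1,0,0,0,0],[-0.39,-1,0,0,0,0]]]' >/dev/null
python3 -m inch '[[[-0.39,-1,0,0,0,0],[-0.39,-1,0,0,0,0],[-0.39,-1,0,0,0,0],[-0.39,-1,0,0,0,0],[-0.39,-1,0,0,0,0],[-0.39,-1,0,0,0,0]]]' >/dev/null
python3 -m inch '[[[-0.35,-0.88,0,0,0,0],[-0.35,-0.88,0,0,0,0],[-0.35,-0.88,0,0,0,0],[-0.35,-0.88,0,0,0,0],[-0.35,-0.88,0,0,0,0],[-0.35,-0.88,0,0,0,0]]]'
python3 -c "
from h import *
go([544.5,-226,231],down(3.3))"
```

```text
clock: 2.18
eef_pos: [533.5, -199.4, 230.9]
tcp_rot: [-3.14, 0.001, -3.087]
contact_force: [0.2, 0.4, 0.5]
opening: 0.999
grasp_force: 0.0
[-0.0478 -0.1359 -0.0005] [-0.0004  0.0003 -0.0008] pos [ 533.4594 -199.3846  230.8647] F [0.2197 0.3591 0.4689] open 0.9986870646316421 0.0 t 2.1833
```

```bash
python3 -m inch '[[[-0.048,-0.136,0,0,0,0],[-0.048,-0.136,0,0,0,0],[-0.048,-0.136,0.2,0,0,0],[-0.048,-0.136,0.4,0,0,0],[-0.048,-0.136,0.485,0,0,0],[-0.048,-0.136,0.485,0,0,0]]]' 
python3 - <<'E'
from h import *
go([544.5,-226,134],down(3.3))
f={n:r.grab_frame(n) for n in("side","top")}
a=cv2.resize(f["side"][200:350,320:440],(480,600),interpolation=cv2.INTER_CUBIC)
b=cv2.resize(f["top"][200:290,360:440],(320,360),interpolation=cv2.INTER_CUBIC)
o=np.zeros((600,800,3),np.uint8);o[:,:480]=a;o[:360,480:]=b
cv2.imwrite("pics/pre.png",o[:,:,::-1])
E
```

```text
clock: 2.68
eef_pos: [539.4, -220.0, 129.8]
tcp_rot: [3.138, -0.007, -3.083]
contact_force: [0.0, 0.4, -0.6]
opening: 0.996
grasp_force: 0.0
[-0.0235 -0.0312 -0.0212] [ 0.0013 -0.0023  0.0002] pos [ 539.4231 -220.029   129.8101] F [ 0.0259  0.4    -0.5519] open 0.9964581179454254 0.0 t 2.6833
```

View pics/pre.png

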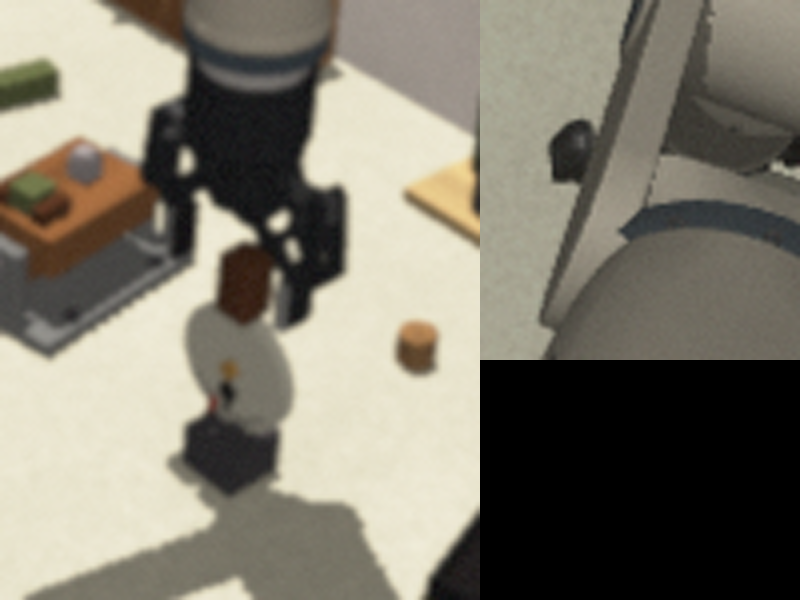

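The fingers straddle the grip, with the grip at about (245,285) in the crop. I'll let the arm settle before correcting.

```bash
python3 -m inch '[[[0,0,0,0,0,0],[0,0,0,0,0,0],[0,0,0,0,0,0]]]' >/dev/null
python3 -c "
from h import *
go([544.5,-226,134],down(3.3))"
```

```text
[-0.0038 -0.0159  0.0101] [-0.0004  0.0008  0.0001] pos [ 543.5584 -222.8631  136.0188] F [-0.6468 -0.8066 -0.4268] open 1.0006989680913874 0.0 t 3.0333
```

```bash
python3 -m inch '[[[-0.004,-0.016,0.008,0,0,0],[-0.004,-0.016,0.008,0,0,0],[-0.004,-0.016,0.008,0,0,0]]]' >/dev/null
python3 -m inch '[[[0,0,0,0,0,0],[0,0,0,0,0,0],[0,0,0,0,0,0],[0,0,0,0,0,0],[0,0,0,0,0,0],[0,0,0,0,0,0],[0,0,0,0,0,0],[0,0,0,0,0,0]]]' -1 60
python3 -c "
from h import *
go([544.5,-226,134],down(3.3))"
```

```text
clock: 3.95
eef_pos: [543.5, -225.7, 132.7]
tcp_rot: [3.141, -0.0, -3.084]
contact_force: [-0.3, 1.5, 1.8]
opening: 0.294
grasp_force: 59.5
[-0.0048 -0.002  -0.0064] [ 0.0001 -0.      0.    ] pos [ 543.5131 -225.6596  132.7201] F [-0.2902  1.5208  1.7501] open 0.2943389714913869 59.54667091369629 t 3.95
```

```bash
python3 -m inch '[[[0,0,-0.2,0,0,0],[0,0,-0.4,0,0,0],[0,0,-0.6,0,0,-0.03],[0,0,-0.8,0,0,-0.06],[0,0,-1,0,0,-0.09],[0,0,-1,0,0,-0.12],[0,0,-1,0,0,-0.15]]]'
python3 -c "
from h import *
go([400,-330,433],down(30))"
```

```text
clock: 4.53
eef_pos: [544.5, -226.4, 335.4]
tcp_rot: [-3.137, 0.003, -2.608]
contact_force: [-0.5, 0.6, -5.2]
opening: 0.295
grasp_force: 60.9
[ 0.8841 -0.0805 -0.4899] [-0.0013  0.0009  0.0032] pos [ 544.4703 -226.4219  335.424 ] F [-0.5043  0.5705 -5.1821] open 0.29461195315124317 60.901665687561035 t 4.5333
```

```bash
python3 -m inch '[[[0.88,-0.08,-0.49,0,0,0],[0.88,-0.08,-0.49,0,0,0],[0.88,-0.08,-0.49,0,0,0],[0.88,-0.08,-0.49,0,0,0],[0.88,-0.08,-0.49,0,0,0],[0.88,-0.08,-0.49,0,0,0],[0.88,-0.08,-0.49,0,0,0],[0.88,-0.08,-0.49,0,0,0]]]'
python3 -m inch '[[[0,0,0,0,0,0],[0,0,0,0,0,0],[0,0,0,0,0,0],[0,0,0,0,0,0],[0,0,0,0,0,0],[0,0,0,0,0,0]]]'
python3 - <<'E'
from h import *
go([400,-330,433],down(30))
s=r.sense(); R=Ro.from_euler("xyz",s["tcp_rot"]); f=r.grab_frame("side")
c=s["eef_pos"]+R.apply([0,0,132.7-84]); p=proj("side",c)[0].round().astype(int);print(p)
x,y=p; cv2.imwrite("pics/raw1.png",f[:,:,::-1])
cv2.imwrite("pics/m1.png",cv2.resize(f[y-45:y+45,x-45:x+45],(540,540),interpolation=cv2.INTER_CUBIC)[:,:,::-1])
E
```

```text
clock: 5.2
eef_pos: [399.4, -328.2, 429.8]
tcp_rot: [3.14, -0.0, -2.613]
contact_force: [1.6, -0.4, -5.0]
opening: 0.298
grasp_force: 60.7
clock: 5.7
eef_pos: [399.8, -328.3, 430.5]
tcp_rot: [3.141, -0.0, -2.612]
contact_force: [-0.4, -0.6, -3.6]
opening: 0.298
grasp_force: 60.7
[ 0.0037 -0.008  -0.0123] [ 0.0001 -0.      0.0019] pos [ 399.837  -328.2517  430.5352] F [-0.4171 -0.5593 -3.6075] open 0.29760838613859836 60.7373571395874 t 5.7
[369 225]
```

View pics/m1.png

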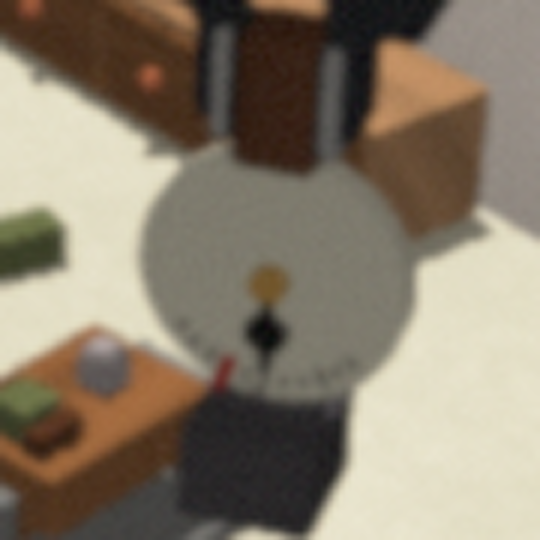

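The pivot is at (268,284) in the crop, the pointer hangs plumb, and the red mark is centred near (224,375). I'll compute the mark angle on the dial plane.

```bash
python3 - <<'E'
from h import *
s=r.sense(); R=Ro.from_euler("xyz",s["tcp_rot"]); G=R*Ro.from_euler("xyz",[np.pi,0,np.pi]).inv()
gx,gy,gz=G.as_matrix().T; c=s["eef_pos"]-gz*(132.7-84)-gx*6
im=cv2.imread("pics/raw1.png").astype(int)[180:270,324:414]
b,g,rr=im[...,0],im[...,1],im[...,2]
def cen(m,w): 
    y,x=np.nonzero(m); w=w[m]; return (324+(x*w).sum()/w.sum(),180+(y*w).sum()/w.sum()),m.sum()
red=rr-np.maximum(g,b); Y,X=np.mgrid[:90,:90]
win=(X>33)&(X<42)&(Y>57)&(Y<68)
org=(g-b); wo=(abs(X-44.5)<6)&(abs(Y-47)<6)
blk=120-im.sum(2)//3; wb=(abs(X-44)<6)&(Y>49)&(Y<66)
pts={"mark":cen(win&(red>15),red),"piv":cen(wo&(org>15),org),"ptr":cen(wb&(blk>20),blk)}
P={}
for k,(p,n) in pts.items():
    d=onpl("side",p,c,gx)-c; P[k]=np.array([d@gy,d@gz]); print(k,p,n,P[k])
for k in("mark","ptr"):
    v=P[k]-P["piv"]; print(k,"angle about gx",np.arctan2(v[0],-v[1]),"radius",np.hypot(*v))
print("gx",gx,"G",G.as_euler("xyz"))
E
```

```text
mark (np.float64(360.49943502824857), np.float64(242.14124293785312)) 27 [ 12.8021 -37.3391]
piv (np.float64(368.2671190623072), np.float64(226.92103639728563)) 59 [-0.6422  0.1601]
ptr (np.float64(367.5431449846693), np.float64(236.27989487516425)) 80 [ -0.3761 -20.6192]
mark angle about gx 0.34424582817065685 radius 39.83645432151317
ptr angle about gx 0.012804074415392686 radius 20.78109363424774
gx [ 0.8632  0.5049 -0.    ] G [0.0001 0.     0.5293]
```

```bash
python3 -c "
from h import *
go([604.4,3,275],down(8.6))"
```

```text
[-1.7195  0.9131  0.7781] [ 0.     -0.      0.1207] pos [ 399.7836 -328.2947  430.6087] F [-0.3023  0.759  -3.4438] open 0.3012784426659352 60.73714256286621 t 5.75
```

```bash
python3 -m inch '[[[-0.9,0.48,0.3,0,0,0.1207],[-0.9,0.48,0.3,0,0,0.1207],[-0.9,0.48,0.3,0,0,0.1207],[-0.9,0.48,0.3,0,0,0.1207],[-0.9,0.48,0.3,0,0,0.1207],[-0.9,0.48,0.3,0,0,0.1207],[-0.9,0.48,0.3,0,0,0.1207]]]' >/dev/null
python3 -c "
from h import *
go([604.4,3,275],down(8.6))"
```

```text
[-0.596   0.6876  0.4718] [ 0.0007 -0.0003  0.001 ] pos [ 507.7155 -151.3106  369.1607] F [ 0.0009 -0.0579 -4.2029] open 0.29456393390402363 61.13779664039612 t 6.3333
```

```bash
python3 -m inch '[[[-0.596,0.688,0.47,0,0,0.001],[-0.596,0.688,0.47,0,0,0.001],[-0.596,0.688,0.47,0,0,0.001],[-0.596,0.688,0.47,0,0,0.001],[-0.596,0.688,0.47,0,0,0.001],[-0.596,0.688,0.47,0,0,0.001],[-0.596,0.688,0.47,0,0,0.001],[-0.596,0.688,0.47,0,0,0.001]]]' >/dev/null
python3 -m inch '[[[0,0,0,0,0,0],[0,0,0,0,0,0],[0,0,0,0,0,0]]]' >/dev/null
python3 - <<'E'
from h import *
go([604.4,3,275],down(8.6))
f=r.grab_frame("side")
cv2.imwrite("pics/h1.png",cv2.resize(f[180:280,290:390],(600,600),interpolation=cv2.INTER_CUBIC)[:,:,::-1])
s=r.sense();G=down(8.6)*Ro.from_euler("xyz",[np.pi,0,np.pi]).inv()
c=s["eef_pos"]-[0,0,132.7]
q=[c+G.apply([a,b,0]) for a,b in((22,22),(22,-22),(-22,-22),(-22,22))]
print("foot corners px in crop",(proj("side",q)-[290,180])*6+2.5)
print("post top", (proj("side",[604.7,3.3,101])-[290,180])*6+2.5)
E
```

```text
[-0.0061  0.0241  0.0128] [-0.0001  0.0004 -0.0016] pos [603.8866  -1.9477 277.5563] F [-0.1993  0.1067 -4.5628] open 0.2935305847103975 62.08388328552246 t 7.25
foot corners px in crop [[312.8274 236.4302]
 [382.1813 270.9594]
 [318.0112 307.028 ]
 [248.5333 271.1392]]
post top [[307.857  344.1662]]
```

View pics/h1.png

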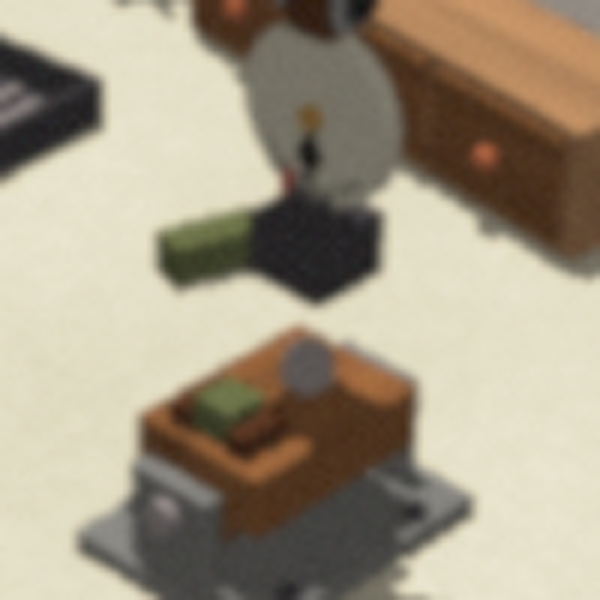

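The gauge hangs squarely over the post: foot tip at (318,300) in the crop, post top at (308,345). I'll correct y and lower it in steps while watching the force.

```bash
python3 -m inch '[[[-0.006,0.024,0.1,0,0,-0.001],[-0.006,0.024,0.17,0,0,-0.001],[-0.006,0.024,0.17,0,0,-0.001],[-0.006,0.024,0.17,0,0,-0.001],[-0.006,0.024,0.17,0,0,-0.001],[-0.006,0.024,0.17,0,0,-0.001]]]' >/dev/null
python3 -c "
from h import *
go([604.4,3,210.7],down(8.6))"
```

```text
[ 0.0044 -0.0034  0.1663] [-0.0001  0.0006 -0.0002] pos [605.1009   3.8069 243.9611] F [ 0.0325  0.1323 -3.7717] open 0.3008516014009085 61.899261474609375 t 7.8
```

```bash
python3 -m inch '[[[0.003,-0.002,0.03,0,0,0],[0.003,-0.002,0.06,0,0,0],[0.003,-0.002,0.09,0,0,0],[0.003,-0.002,0.1,0,0,0],[0.003,-0.002,0.1,0,0,0],[0.003,-0.002,0.1,0,0,0]]]'
python3 -c "
from h import *
go([604.4,3,210.7],down(8.6))"
```

```text
clock: 8.3
eef_pos: [604.3, 3.6, 222.4]
tcp_rot: [3.142, 0.001, -2.992]
contact_force: [4.0, 1.9, -6.5]
opening: 0.296
grasp_force: 61.8
[ 0.0001 -0.0032  0.0584] [ 0.      0.0002 -0.0001] pos [604.3246   3.6392 222.3783] F [ 4.0473  1.8839 -6.497 ] open 0.2964777120249714 61.84984803199768 t 8.3
```

```bash
python3 -m inch '[[[-0.003,0,0.02,0,0,0],[-0.003,0,0.04,0,0,0],[-0.003,0,0.055,0,0,0],[-0.003,0,0.06,0,0,0],[-0.003,0,0.06,0,0,0],[-0.003,0,0.06,0,0,0]]]'
python3 -c "
from h import *
go([604.4,3,210.7],down(8.6));print(r.sense()['wrist_torque'])"
```

```text
clock: 8.8
eef_pos: [604.7, 3.7, 211.0]
tcp_rot: [3.142, 0.001, -2.992]
contact_force: [1.6, 2.0, 1.2]
opening: 0.296
grasp_force: 62.9
[ 0.0021 -0.0033  0.0016] [ 0.      0.0002 -0.0001] pos [604.7122   3.7227 211.0113] F [1.6278 2.0004 1.1668] open 0.29566782980337064 62.88893222808838 t 8.8
[ 0.3868 -0.814   0.0083]
```

```bash
python3 -m inch '[[[0,0,0.01,0,0,0],[0,0,0.02,0,0,0],[0,0,0.02,0,0,0],[0,0,0.02,0,0,0]]]'
python3 - <<'E'
from h import *
go([604.4,3,210.7],down(8.6))
f=r.grab_frame("side")
cv2.imwrite("pics/fit.png",cv2.resize(f[180:280,290:390],(600,600),interpolation=cv2.INTER_CUBIC)[:,:,::-1])
E
```

```text
clock: 9.13
eef_pos: [605.8, 3.6, 210.9]
tcp_rot: [-3.141, 0.004, -2.992]
contact_force: [-3.8, 1.0, 29.3]
opening: 0.3
grasp_force: 66.6
[ 0.0074 -0.002   0.0008] [-0.0002  0.0013 -0.0001] pos [605.813    3.6172 210.8645] F [-3.8036  0.9713 29.2669] open 0.299859994325258 66.56070470809937 t 9.1333
```

View pics/fit.png

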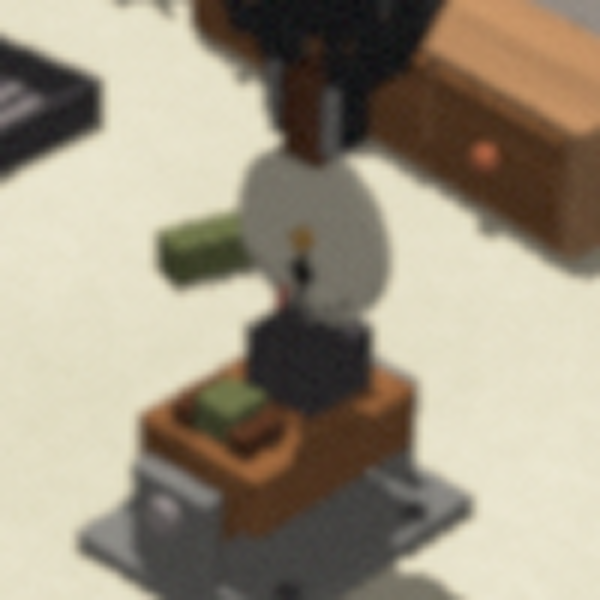

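The gauge is seated: the foot rests flush on the bed top and about 29 N builds against the stop. Now I'll rock the bed to -0.30 about its x axis, along an arc around the axle.

```bash
python3 -m inch '[[[0,0,-0.014,0,0,0],[0,0.04,-0.013,0.016,0,0],[0,0.08,-0.01,0.032,0,0],[0,0.12,-0.005,0.048,0,0],[0,0.16,0.002,0.064,0,0],[0,0.199,0.011,0.08,0,0],[0,0.238,0.022,0.0955,0,0],[0,0.238,0.022,0.0955,0,0]]]'
python3 -m inch '[[[0,0,0,0,0,0],[0,0,0,0,0,0],[0,0,0,0,0,0],[0,0,0,0,0,0]]]'
python3 - <<'E'
from h import *
s=r.sense();t=-0.34
go(np.array([604.9,3.3,50])+Ro.from_euler("z",8.6,degrees=True).apply(Ro.from_rotvec([t,0,0]).apply([0,0,161])),down(8.6,t))
print((Ro.from_euler("z",8.6,degrees=True).inv()*Ro.from_euler("xyz",s["tcp_rot"])*Ro.from_euler("xyz",[np.pi,0,np.pi]).inv()).as_rotvec(), s["wrist_torque"])
E
```

```text
clock: 9.85
eef_pos: [597.8, 52.3, 203.7]
tcp_rot: [-2.837, 0.002, -2.989]
contact_force: [0.5, -0.9, 12.3]
opening: 0.301
grasp_force: 64.4
clock: 10.18
eef_pos: [598.0, 51.0, 204.1]
tcp_rot: [-2.841, 0.002, -2.992]
contact_force: [-1.9, 3.3, 13.1]
opening: 0.301
grasp_force: 64.7
[0.0015 0.0298 0.003 ] [ 0.0126  0.0006 -0.0002] pos [597.9954  50.9829 204.1282] F [-1.9427  3.3389 13.1051] open 0.30051486746499073 64.72110629081726 t 10.1833
[-0.3005 -0.0019 -0.0004] [ 0.2569  0.1015 -0.0497]
```

```bash
python3 -m inch '[[[0,0.015,0,0.006,0,0],[0,0.03,0.0005,0.012,0,0],[0,0.03,0.0005,0.012,0,0],[0,0.03,0.0005,0.012,0,0],[0,0.03,0.0005,0.012,0,0],[0,0.03,0.0005,0.012,0,0],[0,0.03,0.0005,0.012,0,0],[0,0.03,0.0005,0.012,0,0]]]'
python3 -m inch '[[[0,0,0,0,0,0],[0,0,0,0,0,0],[0,0,0,0,0,0],[0,0,0,0,0,0],[0,0,0,0,0,0],[0,0,0,0,0,0],[0,0,0,0,0,0],[0,0,0,0,0,0]]]' >/dev/null
python3 - <<'E'
from h import *
s=r.sense(); G=Ro.from_euler("xyz",s["tcp_rot"])*Ro.from_euler("xyz",[np.pi,0,np.pi]).inv()
print((Ro.from_euler("z",8.6,degrees=True).inv()*G).as_rotvec(),s["contact_force"])
f=r.grab_frame("side"); gx,gy,gz=G.as_matrix().T
c=s["eef_pos"]-gz*(132.7-84)-gx*6; x,y=proj("side",c)[0].round().astype(int);print(x,y)
tip=lambda a:proj("side",c+32*(gy*np.sin(a)-gz*np.cos(a)))[0]
for a in(0.28,.34,.4):print(a,(tip(a)-[x-30,y-30])*10+4.5)
print("piv",(proj("side",c)[0]-[x-30,y-30])*10+4.5)
cv2.imwrite("pics/raw2.png",f[:,:,::-1])
cv2.imwrite("pics/end.png",cv2.resize(f[y-30:y+30,x-30:x+30],(600,600),interpolation=cv2.INTER_CUBIC)[:,:,::-1])
E
```

```text
clock: 10.85
eef_pos: [597.1, 56.6, 202.3]
tcp_rot: [-2.803, 0.002, -2.992]
contact_force: [-2.1, 4.0, 14.6]
opening: 0.295
grasp_force: 64.8
[-0.3381 -0.002  -0.0006] [-2.2613  3.7054 14.3409]
330 216
0.28 [310.668  404.1104]
0.34 [305.8389 401.7639]
0.4 [301.0215 399.0806]
piv [306.9602 305.8634]
```

View pics/end.png

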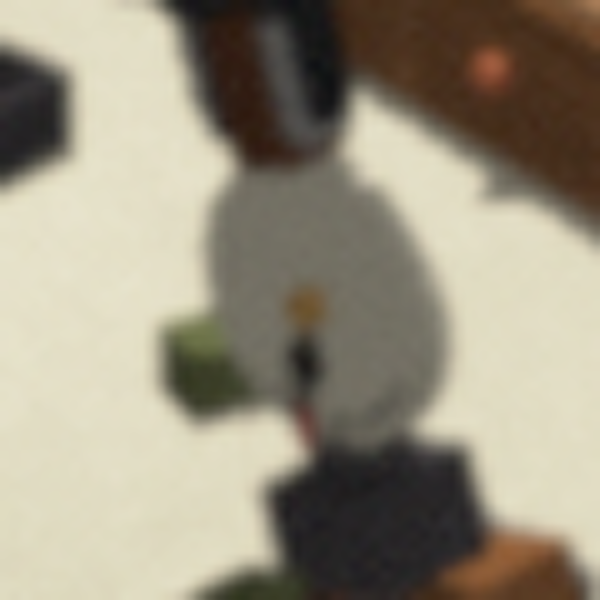

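The pointer (tip near (305,400)) lies on the red mark (near (305,420)). The tilt is 0.338 rad, against a measured mark of about 0.33–0.34. The gauge is still seated and gripped, so I'm handing in.

```bash
python3 -c "
from rig import r
print(r.sign_off())"
```

```text
the job is handed in; nothing more can be done
None
```

I handed the job in with the gauge fully down on the post and the bed rocked to about -0.34 rad. The pointer was on the red mark by the last picture and the gauge was still held at about 65 N; the judge's verdict wasn't shown.

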